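Lay the washed Z-bent chocolate pipe in the draining rack

TASK

Pick up the steel pipe that is bent twice into a Z, turn it to match the draining rack, and lower it in (do not drop it) so that it lies level with one end resting on the floor of each of the rack's two notches, reaching right through both; then let go. Leave the straight pipe where it is.

Things in the scene. Friction and masses are not known exactly. Their poses are not given: they have to be found in the camera images.
- zpipe_mid (a point): Z-bent steel pipe, loose, flat on the bench, 25 mm round, about 0.27 kg. Point: its middle and balance point, on the centreline (12.5 mm up at start); z up. Straight ends along x: at y = +35 mm from x = +50 to the tip at +118, and at y = -35 mm from x = -50 to -118. Between them a 65 mm straight piece at 45 degrees (+x+y) runs through this point: grip across it. A half turn looks the same.
- rack_seat (a point): Fixed draining rack: 200 x 170 x 8 mm base, open between two white blocks centred at (x, y) = (75, 35) and (-75, -35) mm; each 26 (x) x 96 (y) mm, top 75 mm above bench. Notch in each, open along x: floor 44 mm wide, 45 mm above bench; straight sides 20 mm up, flaring to 60 mm. Point: 57.5 mm up, midway; the seated Z-pipe's middle belongs here, its x along this x, either way. z up.
- spipe_mid (a point): a straight steel pipe, loose, 25 mm in diameter and 225 mm long, lying on the bench; a bystander, not to be moved. Point at its middle, 12.5 mm above the bench; x along the pipe.

How it is judged:
On the way:
1. the Z-pipe is lowered to within 20 mm of its seat in both notches while the fingers still hold it (contact force between the fingers and zpipe above 0.5 N and x of zpipe_mid in the frame of rack_seat between -0.025 and 0.025 m and y of zpipe_mid in the frame of rack_seat between -0.02 and 0.02 m and z of zpipe_mid in the frame of rack_seat below 0.02 m and angle between the x axis of zpipe_mid and the x axis of rack_seat, either way round below 0.25 rad), for 0.1 s.
At the end, for the whole second after the job is handed in: The Z-pipe lies at rest and level (within 6 degrees) on both notch floors: its middle within 25 mm along and 15 mm across of the rack's seat point and within 6 mm of its height, its straight ends parallel to the rack's x within 11 degrees (x of zpipe_mid in the frame of rack_seat between -0.025 and 0.025 m and y of zpipe_mid in the frame of rack_seat between -0.015 and 0.015 m and z of zpipe_mid in the frame of rack_seat between -0.006 and 0.006 m and angle between the x axis of zpipe_mid and the x axis of rack_seat, either way round below 0.2 rad and angle between the z axis of zpipe_mid and the z axis of rack_seat, either way round below 0.1 rad and linear speed of zpipe below 0.02 m/s and angular speed of zpipe below 0.15 rad/s); the robot touches nothing.
It fails at once if the straight pipe is moved by more than 30 mm (distance of spipe_mid from where it was at the start of the episode above 0.03 m).
It also fails if it takes over 38 s, if anything falls off the work surface, if the arm or the gripper's body presses on something with over 40 N, if the wrist force passes 120 N, or if a joint passes its speed limit or range.

ROBOT

A 7-joint arm with a two-finger parallel gripper is mounted at the origin on the work surface. World frame = base frame: x ahead of the robot, y to its left, z up, the work surface at z = 0. Lengths are in m, angles in rad, forces in N, time in s.
With the tool pointing down it reaches from about 0.35 to 0.9 m from the base axis. Payload 7.2 kg.
Tool frame: the origin (TCP) lies midway between the tips of the shut fingers; the grasp point (between the pads) lies 19 mm behind it; z points along the fingers, y is the line along which they close (so a half turn about z gives the same grasp; the last joint's range is limited). The gripper opens to 85 mm and grips with 20 to 120 N. Pads are 22 mm wide; open, the fingers measure 114 mm over their backs; the gripper's body (76 mm by 85 mm) begins 54 mm behind the grasp point. The pads swing forward as they close: fully open they stand 13 mm farther back than shut.
Start: joints at [1.198, 0.411, -0.013, 1.596, 0.006, 1.134, -0.082], TCP at [0.188, -0.596, 0.231] pointing down, gripper open.
Joint ranges: [-2.95, 2.95], [-0.29, 1.99], [-1.47, 1.44], [0.14, 2.54], [-1.03, 4.17], [0.13, 1.85], [-2.86, 2.86]. Speed limits (rad/s): [2.39, 2.39, 3.01, 3.01, 3.14, 3.14, 3.14].

INTERFACE

Orientations are given as [roll, pitch, yaw] about the fixed x, y, z axes, in that order (R = Rz(yaw) Ry(pitch) Rx(roll)).
In Python, from station import arm gives the robot as it stands. The module is installed in compiled form; this text tells all that it offers.
- The arm moves only by the tool move_arm, never from a script. Its argument "series" is a list that holds one entry, the list of rows, each a list of 6 numbers: the shift along the tool's x, y, z in cm, then the turn, a rotation vector about the tool's x, y, z in degrees. In form: [[[x, y, z, ax, ay, az], ...]]. A call has 1 to 10 rows; each row shifts and turns the commanded pose from where the row before left it, along the tool's axes as they then stand; what a row does not reach is not made up. A row lasts 1/12 s, in which the tool goes at most 41.7 mm and 7.16 degrees, less where a joint would pass 70% of its speed; a pose out of reach is approached as far as the arm can. A call with a gripper value outside its range is refused whole. "grip" is the finger opening in cm, from 0 to 8.54, set as the call begins (left out, the last holds). The fingers move at their own pace and stop on an object; "grip_force" is the grip in N (left out, the last holds). Time passes only in rows, so rows that do not move let the fingers close. It gives the time, the measured TCP pose, the force, the opening and the grip force at its end, in the units of the state.
- arm.get_obs(): the state, without advancing time (a new reading comes with each control period).
- arm.get_image(name): name is "side" or "top"; returns (picture, depth): 480x640x3 uint8, red, green, blue; 480x640 float32, m along the optical axis (not along the pixel's ray), 0 where there is no reading.
- arm.get_calibration(name): a dict with "fx", "fy", "cx", "cy" (pixels), "position" and "rotation" of the camera in the world. Camera axes: x right, y up, looking along -z (the intrinsics and any distortion apply to the point x, -y, -z); pixel columns grow to the right and rows downward; lengths in m; the calibration is good to about 2 mm. A picture is of the moment at which its call begins. get_calibration takes no time and is no camera call.
- arm.sign_off(): hands the job in; it is judged then, once.
The state is a dict: "time": time; "joint_pos": joint angles; "joint_vel": joint speeds; "joint_efforts": joint torques, N m; "tcp_pos": TCP position; "eef_rot": TCP orientation; "force": force on the tool from outside, world axes, zero at the start; "moment": the same for the moment, N m; "width": opening from 0.0 (shut) to 1.0 (fully open); "grip_force": force on a finger pad.
Only numpy, scipy, OpenCV 4.12 (cv2) and the standard library are available. Lean on these libraries where they do the work, as an engineer would, in place of code of your own. Each camera call takes 0.05 s, during which the arm holds its last target. There are 200 camera calls.

## Working session

There is one attempt and no reset: what is moved stays moved. The work goes in short steps, Python scripts to look and compute and a tool call to move; the robot and the scene stay as the last step left them, time stands still between calls to the robot, and variables do not carry over. Pictures are saved under pics/ and viewed, at most 10 in all, crops included, and the job is handed in when it is done.

Besides the shell and the picture viewer there is one more tool, called after "Call:" as name([rows], argument=value, ...), one row to a line, values as JSON. move_arm: Moves the arm, as the interface text tells. Its arguments: {"type":"object","properties":{"series":{"type":"array"},"grip":{"type":"number"},"grip_force":{"type":"number"}},"required":["series"]}

```bash
mkdir -p pics
cat > h.py <<'E'
import numpy as np, cv2
from station import arm
def cast(c,u,v,z):
    d=np.array([(u-c['cx'])/c['fx'],-(v-c['cy'])/c['fy'],-1.0]); d=np.array(c['rotation'])@d; p=np.array(c['position'])
    return p+d*(z-p[2])/d[2]
def cloud(c,dep):
    v,u=np.mgrid[:480,:640]; P=np.stack([(u-c['cx'])/c['fx']*dep,-(v-c['cy'])/c['fy']*dep,-dep],-1)
    return P@np.array(c['rotation']).T+np.array(c['position'])
E
python3 - <<'E'
from h import *
for n in ['top','side']:
    im,d=arm.get_image(n); c=arm.get_calibration(n); print(n,c)
    cv2.imwrite(f'pics/{n}0.png',im[:,:,::-1]); np.savez(f'{n}0.npz',im=im,d=d)
print(arm.get_obs())
E
```

```text
top {'fx': 433.56181958801835, 'fy': 433.56181958801835, 'cx': 315.3171801975694, 'cy': 239.65464990470343, 'position': array([ 0.43407301, -0.01384535,  0.93218759]), 'rotation': array([ 0.12474615,  0.0024868 , -1.57455579])}
side {'fx': 545.8003047952184, 'fy': 545.8003047952184, 'cx': 319.60465137246933, 'cy': 238.72724364527917, 'position': array([0.44040484, 0.77781699, 0.81920301]), 'rotation': array([ 0.80450307,  0.00704795, -2.99810065])}
{'time': 0.1, 'joint_pos': array([ 1.19780264,  0.41181822, -0.01269342,  1.59693755,  0.00560889,
        1.13429879, -0.08222526]), 'joint_vel': array([ 0.00085126, -0.00168213, -0.00187032, -0.00245875,  0.00011037,
       -0.00218611, -0.00130066]), 'joint_efforts': array([ 3.82845916e-03, -6.01827192e+01,  6.84973821e-01, -3.00087297e+01,
        1.41055058e-02,  6.47499357e-03,  4.07122843e-05]), 'tcp_pos': array([ 0.18738184, -0.59579537,  0.23054765]), 'eef_rot': array([-3.14017106e+00,  1.15989212e-04,  3.04779327e-01]), 'force': array([-0.14406473,  0.15880903,  0.08975183]), 'moment': array([-0.02202739, -0.02620443, -0.04445765]), 'grip_force': 0.0, 'width': 0.9997348430781132}
```

View pics/top0.png

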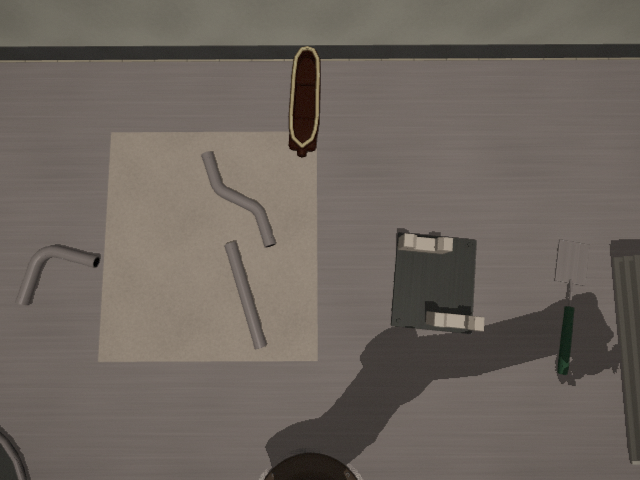

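View pics/side0.png

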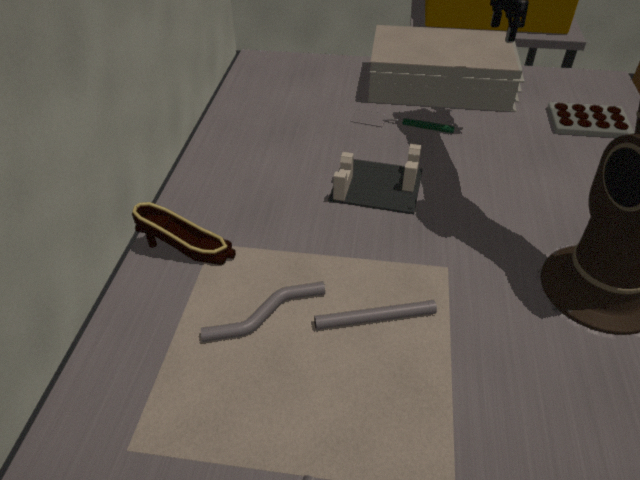

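The top view shows the Z-pipe between tips at (208,153) and (269,245). The straight pipe runs (232,242)–(261,348), and the rack blocks are at about (425,243) and (455,321). The side view shows the Z-pipe at (262,312) and the rack at (377,180).

```bash
cat > h.py <<'E'
import numpy as np, cv2
from scipy.spatial.transform import Rotation as Ro
from station import arm
def cam(n):
    c=arm.get_calibration(n); c['R']=Ro.from_euler('xyz',c['rotation']).as_matrix(); c['p']=np.array(c['position']); return c
def cast(c,u,v,z):
    u=np.asarray(u,float);v=np.asarray(v,float)
    d=np.stack([(u-c['cx'])/c['fx'],-(v-c['cy'])/c['fy'],-np.ones_like(u)],-1)@c['R'].T
    return c['p']+d*((z-c['p'][2])/d[...,2])[...,None]
def cloud(c,dep):
    v,u=np.mgrid[:480,:640].astype(float); P=np.stack([(u-c['cx'])/c['fx']*dep,-(v-c['cy'])/c['fy']*dep,-dep],-1)
    return P@c['R'].T+c['p']
def pca(P):
    q=P-P.mean(0); w,V=np.linalg.eigh(q.T@q); return np.degrees(np.arctan2(V[1,1],V[0,1]))%180
# reference PCA angle of the Z centreline (area uniform along length)
a=np.concatenate([np.linspace([0,0],[23,23],65),np.linspace([23,23],[35,32],30)[1:],np.linspace([35,32],[50,35],31)[1:],np.linspace([50,35],[118,35],136)[1:]])
zref=pca(np.r_[a,-a])
E
cat > m.py <<'E'
from h import *
print('zref',zref)
for n in ['top','side']:
    f=np.load(n+'0.npz'); c=cam(n); P=cloud(c,f['d']); Z=P[...,2]
    roi=(P[...,0]>.3)&(P[...,0]<.75)&(P[...,1]>.0)&(P[...,1]<.4)&(f['d']>0)
    print(n,'bench z',np.median(Z[roi]))
    m=(roi&(Z>np.median(Z[roi])+.007)&(Z<.05)).astype(np.uint8)
    k,l,st,ce=cv2.connectedComponentsWithStats(m)
    for i in range(1,k):
        if st[i,4]<300: continue
        v,u=np.nonzero(l==i); W=cast(c,u,v,.0125)[:,:2]
        print(' pipe',st[i],ce[i].round(1),'cast',W.mean(0).round(4),'cloud',P[v,u].mean(0).round(4),'pca',pca(W).round(2))
    m=((Z>.066)&(Z<.09)&(P[...,0]>.3)&(P[...,0]<.6)&(P[...,1]<-.1)&(P[...,1]>-.5)&(f['im'].min(-1)>90)).astype(np.uint8)
    k,l,st,ce=cv2.connectedComponentsWithStats(m)
    for i in range(1,k):
        if st[i,4]<20: continue
        v,u=np.nonzero(l==i); W=cast(c,u,v,.075)[:,:2].astype(np.float32)
        print(' blk',st[i],ce[i].round(1),'z',Z[v,u].mean().round(4),'rect',cv2.minAreaRect(W),P[v,u].mean(0).round(4))
E
python3 m.py
```

```text
zref 23.81500532634479
top bench z 0.0006811641454187445
 pipe [ 201  151   75   97 1403] [238.  198.6] cast [0.64   0.1553] cloud [0.6379 0.1535 0.0221] pca 41.82
 pipe [ 224  242   43  107 1325] [245.2 295.2] cast [0.4328 0.1362] cloud [0.4328 0.1346 0.0222] pca 17.46
 blk [404 233  13  15 156] [409.6 240.3] z 0.0736 rect ((0.5397598147392273, -0.19987346231937408), (0.023743635043501854, 0.02657860890030861), 83.0018539428711) [ 0.5397 -0.2001  0.0736]
 blk [439 237  14  14 174] [445.8 243.7] z 0.0734 rect ((0.5327966213226318, -0.2710230350494385), (0.025860963389277458, 0.02632610686123371), 87.75303649902344) [ 0.5326 -0.272   0.0734]
 blk [434 312  13  15 159] [439.8 319.4] z 0.0737 rect ((0.3843260109424591, -0.25408464670181274), (0.023346124216914177, 0.025937901809811592), 83.50312042236328) [ 0.384  -0.2542  0.0737]
 blk [468 316  17  15 189] [476.6 323.1] z 0.0731 rect ((0.377396821975708, -0.32385173439979553), (0.029228946194052696, 0.02601025439798832), 82.75011444091797) [ 0.3767 -0.3256  0.0731]
side bench z 0.0017894484606942873
 pipe [ 201  281  124   61 1806] [26
[... 233 characters left out ...]
((0.3781663775444031, -0.32078200578689575), (0.04114149883389473, 0.025856008753180504), 84.32861328125) [ 0.3779 -0.3229  0.0735]
 blk [340 152  14  11 116] [346.4 156.9] z 0.0733 rect ((0.5337374806404114, -0.2662680149078369), (0.040929004549980164, 0.027021517977118492), 87.47932434082031) [ 0.5339 -0.2692  0.0733]
 blk [405 163  12   6  58] [410.7 165.3] z 0.0763 rect ((0.3852948248386383, -0.25373101234436035), (0.02494717761874199, 0.01895824819803238), 0.9758217930793762) [ 0.3849 -0.252   0.0763]
 blk [334 171  13   7  66] [339.8 174.1] z 0.076 rect ((0.5408955216407776, -0.19943690299987793), (0.01906297169625759, 0.027756808325648308), 82.19876861572266) [ 0.541  -0.1982  0.076 ]
```

Both views agree:
- **Z-pipe:** about (0.642, 0.156), yaw 18.2°, so the middle bar lies at 63.2°.
- **Rack seat:** about (0.459, -0.262), yaw -5.8°.

I'll turn the tool first, then travel.

Call:
move_arm([
  [[0, 0, 0, 0, 0, -6.5], [0, 0, 0, 0, 0, -6.5], [0, 0, 0, 0, 0, -6.5], [0, 0, 0, 0, 0, -6.5], [0, 0, 0, 0, 0, -6.5], [0, 0, 0, 0, 0, -6.6], [0, 0, 0, 0, 0, -6.6], [2, 0.2, 0, 0, 0, 0], [3, 0.3, 0, 0, 0, 0], [3.5, 0.3, 0, 0, 0, 0]],
], grip=6.5, grip_force=60)

```text
time: 0.93
tcp_pos: [0.232, -0.524, 0.2304]
eef_rot: [-3.141, -0.0, 1.099]
force: [1.0, 0.2, -0.1]
width: 0.761
grip_force: 0.0
```

Call:
move_arm([
  [[3.5, 0.3, 0, 0, 0, 0], [3.5, 0.3, 0, 0, 0, 0], [3.5, 0.3, 0, 0, 0, 0], [3.5, 0.3, 0, 0, 0, 0], [3.5, 0.3, 0, 0, 0, 0], [3.5, 0.3, 0, 0, 0, 0], [3.5, 0.3, 0, 0, 0, 0], [3.5, 0.3, 0, 0, 0, 0], [3.5, 0.3, 0, 0, 0, 0], [3.5, 0.3, 0, 0, 0, 0]],
])

```text
time: 1.77
tcp_pos: [0.4182, -0.2236, 0.2312]
eef_rot: [-3.141, 0.0, 1.102]
force: [0.4, -0.5, 0.3]
width: 0.764
grip_force: 0.0
```

Call:
move_arm([
  [[3.5, 0.3, 0, 0, 0, 0], [3.5, 0.3, 0, 0, 0, 0], [3.5, 0.3, 0, 0, 0, 0], [3.5, 0.3, 0, 0, 0, 0], [3.5, 0.3, 0, 0, 0, 0], [3.5, 0.3, 0, 0, 0, 0], [3.5, 0.3, 0, 0, 0, 0], [3.5, 0.2, 0, 0, 0, 0], [3, 0.1, 0, 0, 0, 0], [0, 0, 0, 0, 0, 0]],
])

```text
time: 2.6
tcp_pos: [0.5805, 0.0479, 0.231]
eef_rot: [-3.14, -0.004, 1.11]
force: [-0.9, 1.3, 0.9]
width: 0.762
grip_force: 0.0
```

```bash
cat > go.py <<'E'
import sys; from h import *
x,y,z,yaw=map(float,sys.argv[1:5]); o=arm.get_obs(); R=Ro.from_euler('xyz',o['eef_rot']).as_matrix()
T=Ro.from_euler('xyz',[180,0,yaw],degrees=True).as_matrix(); d=np.array([x,y,z])-o['tcp_pos']
print('t',o['time'],'tcp',o['tcp_pos'].round(4),np.degrees(o['eef_rot']).round(2),'F',o['force'].round(1),'w',round(o['width'],3),'gf',round(o['grip_force'],1))
print('shift cm now-axes',(R.T@d*100).round(2),'final-axes',(T.T@d*100).round(2),'turn',np.degrees(Ro.from_matrix(R.T@T).as_rotvec()).round(2),'q',o['joint_pos'].round(2))
E
python3 go.py .642 .156 .004 63.2
```

```text
t 2.6 tcp [0.5805 0.0479 0.231 ] [-179.91   -0.24   63.58] F [-0.9  1.3  0.9] w 0.762 gf 0.0
shift cm now-axes [12.32  0.73 22.75] final-axes [12.42  0.61 22.7 ] turn [-0.09 -0.24  0.38] q [ 0.26  0.4  -0.56  1.68  0.22  1.13 -0.82]
```

Call:
move_arm([
  [[2.5, 0.1, 1.5, 0, 0, 0], [3, 0.1, 2, 0, 0, 0], [3, 0.2, 2, 0, 0, 0], [2, 0.1, 2, 0, 0, 0], [1, 0.1, 1, 0, 0, 0], [0, 0, 1, 0, 0, 0], [0, 0, 0, 0, 0, 0], [0, 0, 0, 0, 0, 0]],
])

```text
time: 3.27
tcp_pos: [0.6361, 0.1385, 0.1362]
eef_rot: [-3.141, 0.002, 1.101]
force: [-0.3, -0.8, -0.1]
width: 0.764
grip_force: 0.0
```

```bash
python3 go.py .642 .156 .004 63.2
python3 - <<'E'
from h import *
im,d=arm.get_image('side'); cv2.imwrite('pics/s1.png',im[200:400,120:440,::-1].repeat(2,0).repeat(2,1))
E
```

```text
t 3.2667 tcp [0.6361 0.1385 0.1362] [-1.7999e+02  1.0000e-01  6.3080e+01] F [-0.3 -0.8 -0.1] w 0.764 gf 0.0
shift cm now-axes [ 1.85 -0.26 13.22] final-axes [ 1.83 -0.26 13.22] turn [-0.01  0.1  -0.12] q [ 0.06  0.6  -0.52  1.6   0.33  1.03 -1.02]
```

View pics/s1.png

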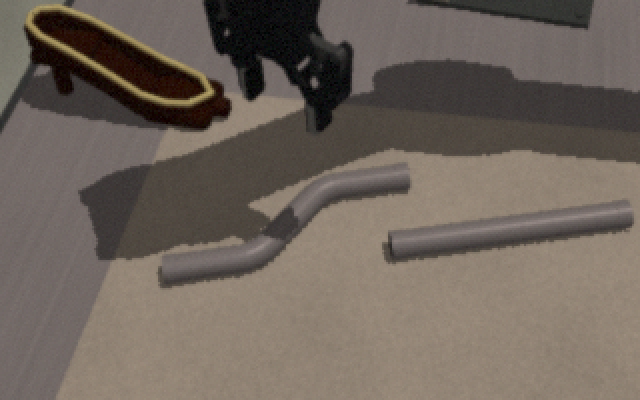

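The crop shows the open fingers at (250,90) and (318,125), aligned across the bar at (290,220). The straight pipe is clear of them, so I'll descend.

Call:
move_arm([
  [[0.9, -0.1, 1, 0, 0, 0], [0.9, -0.2, 2, 0, 0, 0], [0, 0, 2, 0, 0, 0], [0, 0, 2, 0, 0, 0], [0, 0, 2, 0, 0, 0], [0, 0, 1.5, 0, 0, 0], [0, 0, 1, 0, 0, 0], [0, 0, 0.5, 0, 0, 0], [0, 0, 0, 0, 0, 0], [0, 0, 0, 0, 0, 0]],
])

```text
time: 4.15
tcp_pos: [0.6424, 0.1581, 0.017]
eef_rot: [3.141, -0.001, 1.102]
force: [0.4, 0.5, -0.1]
width: 0.767
grip_force: 0.0
```

```bash
python3 go.py .642 .156 .004 63.2
python3 - <<'E'
from h import *
im,d=arm.get_image('side'); cv2.imwrite('pics/s2.png',im[230:380,160:360,::-1].repeat(3,0).repeat(3,1))
E
```

```text
t 4.15 tcp [0.6424 0.1581 0.017 ] [ 1.7996e+02 -4.0000e-02  6.3160e+01] F [ 0.4  0.5 -0.1] w 0.767 gf 0.0
shift cm now-axes [-0.21  0.06  1.3 ] final-axes [-0.21  0.06  1.3 ] turn [ 0.04 -0.04 -0.04] q [-0.    0.75 -0.46  1.65  0.42  0.84 -1.11]
```

View pics/s2.png

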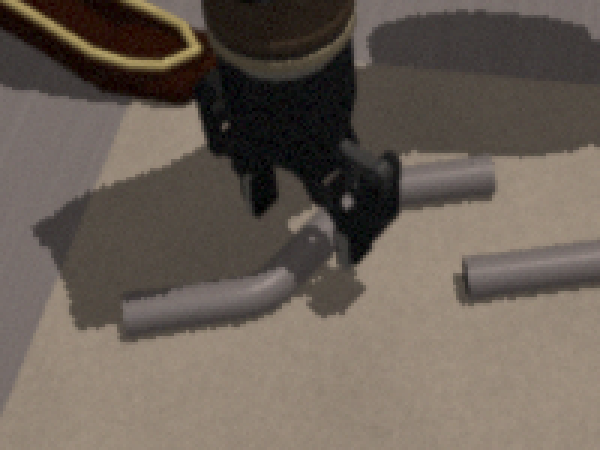

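The fingers, at crop (258,200) and (355,250), straddle the bar at (310,245). I'll lower the last 12 mm and close.

Call:
move_arm([
  [[-0.2, 0, 0.5, 0, 0, 0], [0, 0, 0.4, 0, 0, 0], [0, 0, 0.3, 0, 0, 0], [0, 0, 0, 0, 0, 0], [0, 0, 0, 0, 0, 0]],
])

```text
time: 4.62
tcp_pos: [0.6409, 0.1561, 0.0041]
eef_rot: [-3.141, 0.0, 1.102]
force: [0.0, -0.5, 0.1]
width: 0.765
grip_force: 0.0
```

Call:
move_arm([
  [[0, 0, 0, 0, 0, 0], [0, 0, 0, 0, 0, 0], [0, 0, 0, 0, 0, 0], [0, 0, 0, 0, 0, 0], [0, 0, 0, 0, 0, 0], [0, 0, 0, 0, 0, 0], [0, 0, 0, 0, 0, 0], [0, 0, 0, 0, 0, 0]],
], grip=1.0, grip_force=70)

```text
time: 5.28
tcp_pos: [0.6411, 0.1563, 0.0048]
eef_rot: [3.141, -0.0, 1.103]
force: [-1.5, 0.1, 5.5]
width: 0.263
grip_force: 68.9
```

Call:
move_arm([
  [[0, 0, -0.5, 0, 0, 0], [0, 0, -1, 0, 0, 0], [0, 0, -2, 0, 0, 0], [0, 0, -2.5, 0, 0, 0], [0, 0, -2.5, 0, 0, 0], [0, 0, -2.5, 0, 0, 0], [0, 0, -2, 0, 0, 0], [0, 0, -1, 0, 0, 0], [0, 0, 0, 0, 0, 0], [0, 0, 0, 0, 0, 0]],
])

```text
time: 6.12
tcp_pos: [0.6409, 0.1559, 0.1441]
eef_rot: [3.141, 0.0, 1.102]
force: [-0.9, 0.7, -3.5]
width: 0.268
grip_force: 68.8
```

```bash
python3 go.py .459 -.262 .146 39.2
python3 - <<'E'
from h import *
im,d=arm.get_image('side'); np.savez('s3.npz',im=im,d=d); cv2.imwrite('pics/s3.png',im[130:380,100:400,::-1].repeat(2,0).repeat(2,1))
E
```

```text
t 6.1167 tcp [0.6409 0.1559 0.1441] [1.7998e+02 1.0000e-02 6.3160e+01] F [-0.9  0.7 -3.5] w 0.268 gf 68.8
shift cm now-axes [-45.5    2.64  -0.18] final-axes [-40.51  20.89  -0.19] turn [2.000e-02 1.000e-02 2.396e+01] q [ 0.04  0.61 -0.52  1.57  0.33  1.06 -1.04]
```

View pics/s3.png

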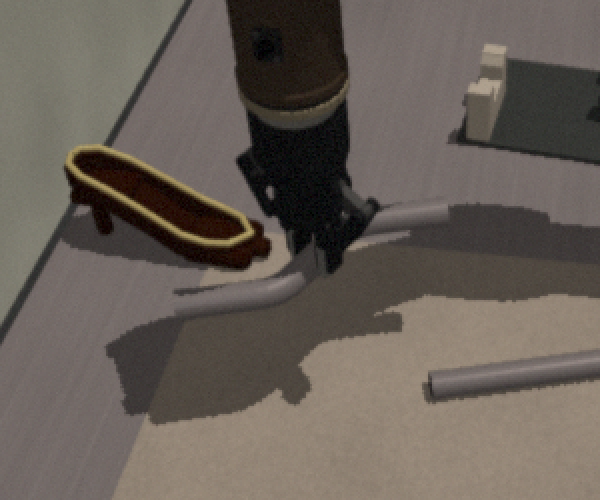

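The pipe is held level in the fingers, ends at crop (178,305) and (447,212). Next I'll turn it 24° and carry it over the rack.

Call:
move_arm([
  [[0, 0, 0, 0, 0, 3], [0, 0, 0, 0, 0, 5], [0, 0, 0, 0, 0, 5], [0, 0, 0, 0, 0, 5], [0, 0, 0, 0, 0, 4], [0, 0, 0, 0, 0, 2], [-1, 0.5, 0, 0, 0, 0], [-2, 1, 0, 0, 0, 0], [-2.5, 1.3, 0, 0, 0, 0], [-2.5, 1.3, 0, 0, 0, 0]],
])

```text
time: 7.0
tcp_pos: [0.6031, 0.0725, 0.1426]
eef_rot: [-3.14, 0.002, 0.686]
force: [0.2, -0.4, -3.0]
width: 0.263
grip_force: 68.9
```

Call:
move_arm([
  [[-2.5, 1.3, 0, 0, 0, 0], [-2.5, 1.3, 0, 0, 0, 0], [-2.5, 1.3, 0, 0, 0, 0], [-2.5, 1.3, 0, 0, 0, 0], [-2.5, 1.3, 0, 0, 0, 0], [-2.5, 1.3, 0, 0, 0, 0], [-2.5, 1.3, 0, 0, 0, 0], [-2.5, 1.3, 0, 0, 0, 0], [-2.5, 1.3, 0, 0, 0, 0], [-2.5, 1.3, 0, 0, 0, 0]],
])

```text
time: 7.83
tcp_pos: [0.4909, -0.1865, 0.1432]
eef_rot: [-3.14, 0.001, 0.685]
force: [-0.4, -0.1, -2.0]
width: 0.261
grip_force: 68.9
```

Call:
move_arm([
  [[-2.5, 1.3, 0, 0, 0, 0], [-2.5, 1.3, 0, 0, 0, 0], [-1.5, 0.8, 0, 0, 0, 0], [-1, 0.5, 0, 0, 0, 0], [0, 0, 0, 0, 0, 0], [0, 0, 0, 0, 0, 0], [0, 0, 0, 0, 0, 0], [0, 0, 0, 0, 0, 0]],
])

```text
time: 8.5
tcp_pos: [0.4603, -0.2609, 0.1442]
eef_rot: [-3.141, -0.001, 0.686]
force: [0.5, -0.6, -3.1]
width: 0.26
grip_force: 68.9
```

```bash
python3 go.py .459 -.262 .146 39.2
python3 - <<'E'
from h import *
for n in ['top','side']:
    im,d=arm.get_image(n); np.savez(n+'4.npz',im=im,d=d)
    a=im[190:370,360:540] if n=='top' else im[60:240,260:470]
    cv2.imwrite(f'pics/{n}4.png',a[:,:,::-1].repeat(3,0).repeat(3,1))
E
```

```text
t 8.5 tcp [ 0.4603 -0.2609  0.1442] [-1.7998e+02 -3.0000e-02  3.9320e+01] F [ 0.5 -0.6 -3.1] w 0.26 gf 68.9
shift cm now-axes [-0.17  0.01 -0.18] final-axes [-0.17  0.01 -0.18] turn [-0.02 -0.03  0.12] q [ 0.72  0.37 -0.37  1.91  0.17  0.89 -0.62]
```

View pics/top4.png

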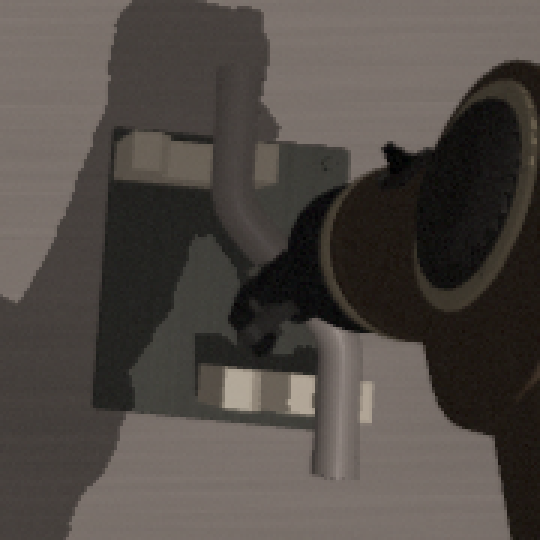

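View pics/side4.png

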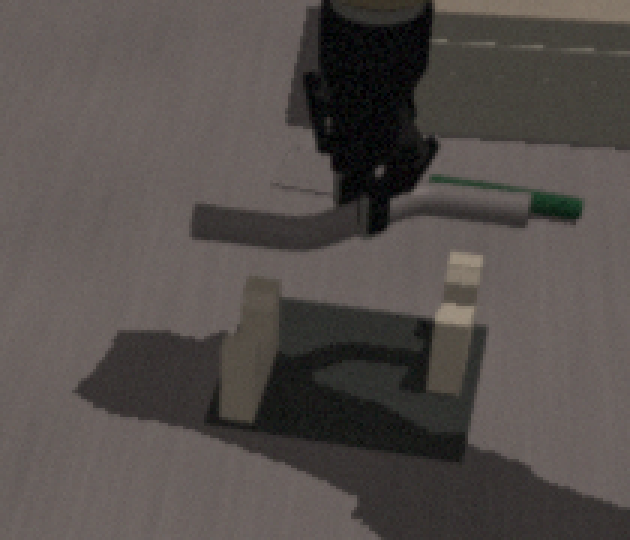

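In the top crop the pipe ends hang over both blocks: one end around (235,120), the other around (338,410). The side crop shows the pipe above the rack and roughly level. I'll measure the held pipe against the rack.

```bash
cat > e.py <<'E'
import sys; from h import *
tag=sys.argv[1]; zlo=float(sys.argv[2]); zhi=float(sys.argv[3])
th=np.radians(-5.8); X=np.array([np.cos(th),np.sin(th)]); Y=np.array([-X[1],X[0]]); S=np.array([.459,-.262])
for n in ['top','side']:
    f=np.load(n+tag+'.npz'); c=cam(n); P=cloud(c,f['d']); r=(P[...,:2]-S); a=r@X; b=r@Y
    for s in (1,-1):
        m=(s*a>.055)&(s*a<.15)&(s*b>0.005)&(s*b<.065)&(P[...,2]>zlo)&(P[...,2]<zhi)&(f['im'].max(-1)>40)
        if m.sum()<20: print(n,s,'few',m.sum()); continue
        A,B,Z=a[m],b[m],P[...,2][m]; k=np.polyfit(A,B,1); 
        top=Z>np.percentile(Z,60); kz=np.polyfit(A[top],Z[top],1)
        print(n,s,m.sum(),'x',A.min().round(4),A.max().round(4),'y@±85',np.polyval(k,s*.085).round(4),'ang',np.degrees(np.arctan(k[0])).round(1),'ztop@85',np.polyval(kz,s*.085).round(4),'slope',np.degrees(kz[0]).round(1))
E
python3 e.py 4 .125 .19
```

```text
top 1 504 x 0.0551 0.1196 y@±85 0.0377 ang 0.5 ztop@85 0.1642 slope 0.4
top -1 555 x -0.1182 -0.055 y@±85 -0.032 ang -0.1 ztop@85 0.1639 slope 0.1
side 1 344 x 0.0552 0.1205 y@±85 0.0425 ang 0.6 ztop@85 0.1648 slope -0.6
side -1 328 x -0.1173 -0.0552 y@±85 -0.0275 ang -0.8 ztop@85 0.1644 slope -1.1
```

The pipe is parallel to the rack within 1° and level, and sits within about 3 mm of centre. I'll lower it 8.4 cm, with a small sideways correction.

Call:
move_arm([
  [[-0.2, 0, 0.5, 0, 0, 0], [-0.05, 0.1, 1, 0, 0, 0], [0, 0, 1.3, 0, 0, 0], [0, 0, 1.3, 0, 0, 0], [0, 0, 1.3, 0, 0, 0], [0, 0, 1.2, 0, 0, 0], [0, 0, 1, 0, 0, 0], [0, 0, 0.8, 0, 0, 0], [0, 0, 0, 0, 0, 0], [0, 0, 0, 0, 0, 0]],
])

```text
time: 9.43
tcp_pos: [0.4582, -0.2646, 0.0599]
eef_rot: [-3.141, 0.0, 0.684]
force: [0.7, 0.2, -2.6]
width: 0.266
grip_force: 68.9
```

```bash
python3 go.py .459 -.263 .050 39.2
python3 - <<'E'
from h import *
for n in ['top','side']:
    im,d=arm.get_image(n); np.savez(n+'5.npz',im=im,d=d)
    if n=='side': cv2.imwrite(f'pics/{n}5.png',im[60:240,260:470,::-1].repeat(3,0).repeat(3,1))
E
python3 e.py 5 .056 .11
```

```text
t 9.4333 tcp [ 0.4582 -0.2646  0.0599] [-1.7995e+02  1.0000e-02  3.9170e+01] F [ 0.7  0.2 -2.6] w 0.266 gf 68.9
shift cm now-axes [ 0.17 -0.07  0.99] final-axes [ 0.17 -0.08  0.99] turn [-0.05  0.01 -0.03] q [ 0.69  0.49 -0.33  1.97  0.24  0.72 -0.67]
top 1 532 x 0.0551 0.1178 y@±85 0.033 ang 0.5 ztop@85 0.0794 slope 0.1
top -1 591 x -0.1201 -0.0551 y@±85 -0.0371 ang -2.0 ztop@85 0.0791 slope -0.6
side 1 345 x 0.0551 0.1188 y@±85 0.0368 ang 2.5 ztop@85 0.0808 slope 0.2
side -1 335 x -0.1186 -0.055 y@±85 -0.0332 ang -2.9 ztop@85 0.0809 slope 0.1
```

View pics/side5.png

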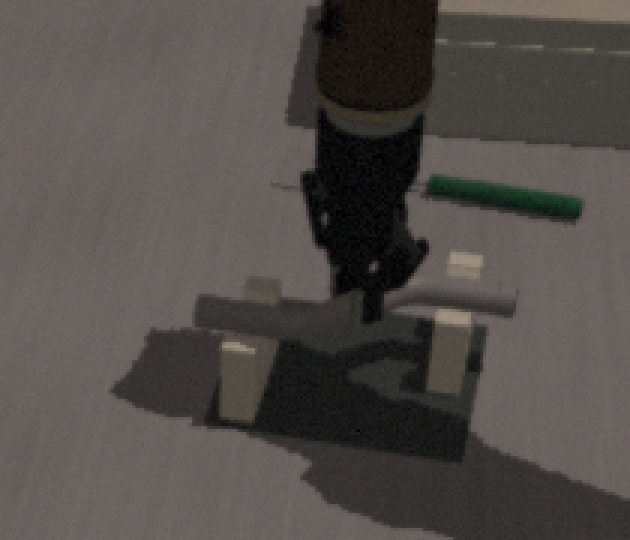

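The side crop shows both ends down between the prongs: left block prongs at (262,290) and (240,345), right at (465,262) and (455,318). The pipe is about 9 mm above the notch floor and centred, so I'll lower it gently to contact.

Call:
move_arm([
  [[0, 0, 0.2, 0, 0, 0], [0, 0, 0.2, 0, 0, 0], [0, 0, 0.2, 0, 0, 0], [0, 0, 0.1, 0, 0, 0], [0, 0, 0.1, 0, 0, 0], [0, 0, 0, 0, 0, 0], [0, 0, 0, 0, 0, 0]],
])

```text
time: 10.12
tcp_pos: [0.4583, -0.2648, 0.0522]
eef_rot: [-3.142, 0.0, 0.684]
force: [-0.4, -0.1, -2.7]
width: 0.266
grip_force: 68.9
```

Call:
move_arm([
  [[0, 0, 0.1, 0, 0, 0], [0, 0, 0, 0, 0, 0], [0, 0, 0, 0, 0, 0], [0, 0, 0, 0, 0, 0]],
])

```text
time: 10.45
tcp_pos: [0.4583, -0.2649, 0.0513]
eef_rot: [3.142, 0.0, 0.684]
force: [0.2, -0.5, -2.3]
width: 0.264
grip_force: 68.9
```

Call:
move_arm([
  [[0, 0, 0.1, 0, 0, 0], [0, 0, 0, 0, 0, 0], [0, 0, 0, 0, 0, 0]],
])

```text
time: 10.7
tcp_pos: [0.4583, -0.2648, 0.0502]
eef_rot: [-3.142, 0.0, 0.684]
force: [0.6, -0.6, -3.2]
width: 0.26
grip_force: 68.9
```

Call:
move_arm([
  [[0, 0, 0.1, 0, 0, 0], [0, 0, 0, 0, 0, 0], [0, 0, 0, 0, 0, 0]],
])

```text
time: 10.95
tcp_pos: [0.4584, -0.2649, 0.0497]
eef_rot: [3.141, 0.0, 0.683]
force: [-2.0, 0.7, 3.7]
width: 0.263
grip_force: 69.7
```

The force changed sign, so the pipe is resting on the floors. I'll release and rise.

Call:
move_arm([
  [[0, 0, 0, 0, 0, 0], [0, 0, 0, 0, 0, 0], [0, 0, 0, 0, 0, 0], [0, 0, 0, 0, 0, 0], [0, 0, 0, 0, 0, 0], [0, 0, 0, 0, 0, 0]],
], grip=5.5)

```text
time: 11.45
tcp_pos: [0.4583, -0.2649, 0.0492]
eef_rot: [3.142, -0.0, 0.684]
force: [-0.6, 0.2, 0.5]
width: 0.638
grip_force: 0.0
```

Call:
move_arm([
  [[0, 0, -0.5, 0, 0, 0], [0, 0, -1, 0, 0, 0], [0, 0, -2, 0, 0, 0], [0, 0, -2.5, 0, 0, 0], [0, 0, -2.5, 0, 0, 0], [0, 0, -2.5, 0, 0, 0], [0, 0, -2, 0, 0, 0], [0, 0, -1, 0, 0, 0], [0, 0, 0, 0, 0, 0], [0, 0, 0, 0, 0, 0]],
])

```text
time: 12.28
tcp_pos: [0.4582, -0.2649, 0.1894]
eef_rot: [3.141, -0.0, 0.683]
force: [0.7, -0.3, -0.2]
width: 0.647
grip_force: 0.0
```

```bash
python3 go.py .459 -.263 .050 39.2
python3 - <<'E'
from h import *
for n in ['top','side']:
    im,d=arm.get_image(n); np.savez(n+'6.npz',im=im,d=d)
    if n=='side': cv2.imwrite(f'pics/{n}6.png',im[60:240,260:470,::-1].repeat(3,0).repeat(3,1))
E
python3 e.py 6 .05 .09
```

```text
t 12.2833 tcp [ 0.4582 -0.2649  0.1894] [179.96  -0.    39.15] F [ 0.7 -0.3 -0.2] w 0.647 gf 0.0
shift cm now-axes [ 0.18 -0.11 13.94] final-axes [ 0.18 -0.1  13.94] turn [ 0.04 -0.   -0.05] q [ 0.74  0.32 -0.38  1.86  0.14  0.99 -0.59]
top 1 536 x 0.0551 0.1183 y@±85 0.0325 ang 0.9 ztop@85 0.0704 slope -0.8
top -1 586 x -0.1196 -0.055 y@±85 -0.0379 ang -2.5 ztop@85 0.0702 slope 1.0
side 1 342 x 0.0551 0.1184 y@±85 0.0323 ang 8.1 ztop@85 0.0713 slope -0.3
side -1 328 x -0.1186 -0.0551 y@±85 -0.0372 ang -10.6 ztop@85 0.0713 slope 1.0
```

View pics/side6.png

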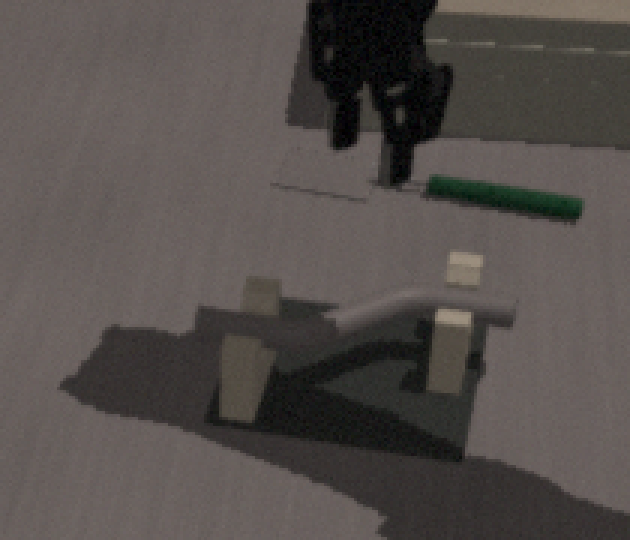

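The crop shows the pipe lying through both notches, ends at (197,322) and (517,312), with the gripper clear above it. Both pipe tops measure 70 mm, so it is level and seated. The middle is about 3 mm off across and 1 mm off along.

```bash
python3 -c "
from station import arm
print(arm.sign_off())"
```

```text
the job is handed in; nothing more can be done
None
```

The Z-pipe lies level through both rack notches, about 3 mm off centre across and 1 mm along; the gripper is clear, the straight pipe was not touched, and the job was handed in at about 12 s (no verdict was returned).

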